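# Clear the jar out of the rack and put the hanging tin in its bay

### The arm

A 6-joint arm with a two-finger parallel gripper is mounted at the origin on the work surface. World frame = base frame: x ahead of the robot, y to its left, z up, the work surface at z = 0. Lengths are in m, angles in rad, forces in N, time in s.
With the tool pointing down it reaches from about 0.325 to 0.9 m from the base axis. Payload 3.5 kg.
Tool frame: the origin (TCP) lies between the finger pads; the fingertips stand 22 mm ahead of it and the grasp point (between the pads) lies 3 mm ahead of it; z points along the fingers, y is the line along which they close (so a half turn about z gives the same grasp; the last joint's range is limited). The gripper opens to 85 mm and grips with 20 to 120 N. Pads are 22 mm wide; open, the fingers measure 114 mm over their backs; the gripper's body (76 mm by 85 mm) begins 54 mm behind the grasp point. The pads swing forward as they close: fully open they stand 13 mm farther back than shut.
Start: joints at [1.21, 0.276, -0.026, 1.268, 0, 1.467], TCP at [0.159, 0.604, 0.253] pointing down, gripper open.
Joint ranges: [-3.12, 3.12], [-0.85, 1.88], [-1.08, 1.24], [-1.95, 2.15], [-1.57, 1.53], [-3.14, 3.14]. Speed limits (rad/s): [2.57, 2.57, 3.14, 3.14, 3.14, 3.14].

### API

Orientations are given as a rotation vector (axis times angle).
In Python, from bench import r, fingers, planner, telemetry, capture, close_job gives the robot as it stands. The module is installed in compiled form; this text tells all that it offers. Calls block until the motion is done:
- r.move_pose(position, orientation): joint-space move of the TCP to a pose.
- r.move_straight(position, orientation=None, rate=0.15): straight line of the TCP; orientation=None keeps the orientation; rate is the mean speed in m/s.
- r.move_joints(angles): joint-space move.
- fingers.move_gripper(opening, squeeze=None): opening from 0.0 (shut) to 1.0 (fully open); squeeze is the grip in N (None keeps the last); returns when the fingers have stopped.
- r.sleep(seconds).
- planner.inverse_kinematics(position, orientation): joint angles nearest the present ones, or None.
- telemetry.read_state(): the state.
- capture(name): name is "side" or "top"; returns a dict with "pixels" (384x512x3 uint8, red, green, blue), "range_z" (384x512 float32, m along the optical axis (not along the pixel's ray), 0 where there is no reading), "mtx" (3x3 intrinsics, pixels), "rvec" (rotation vector, rad) and "tvec" (3), from world to camera coordinates, as OpenCV has them. Camera axes: x right, y down, z forward; pixel columns grow to the right and rows downward; lengths in m; the calibration is good to about 2 mm. A picture is of the moment at which its call begins.
A pose or a line that the arm cannot do raises r.PlanningError and nothing moves.
- close_job(): hands the job in; it is judged then, once.
The state is a dict: "clock": time; "joint_pos": joint angles; "qvel": joint speeds; "joint_efforts": joint torques, N m; "tcp_pos": TCP position; "ee_rot": TCP orientation; "force": force on the tool from outside, world axes, zero at the start; "ft_torque": the same for the moment, N m; "opening": opening from 0.0 (shut) to 1.0 (fully open); "grip_force": force on a finger pad.
Only numpy, scipy, OpenCV 4.12 (cv2) and the standard library are available. Lean on these libraries where they do the work, as an engineer would, in place of code of your own. Each camera call takes 0.05 s, during which the arm holds its last target. There are 200 camera calls.

### The job

A jar has been left in the rack bay where the hanging lidded tin belongs: first take the jar out and stand it upright on the round cork mat. Then lift the tin up and off the rail, stand it upright on the bench and let go (fingers do not fit beside it in the bay), take it again by its front face and the strap at its back, and lower it gently into the freed bay so that it stands flat on the bay floor with its strap to the rear, like its twin in the other bay. Leave the other things where they are and knock nothing over.

Things in the scene. Friction and masses are not known exactly. Their poses are not given: they have to be found in the camera images.
- tin: The hanging tin: closed plain steel box, flat lid, 48 mm deep (x), 46 wide (y), 100 high (z), 0.2-0.4 kg. Origin: centre of the box's underside, strap not counted; z up; front face at x = -24 mm, towards the robot, back face at x = +24. It hangs by its strap over the rail's plank, underside 75 mm over the bench; free once raised over 30 mm. On the rail only its sides (46 mm apart) can be gripped.
- tin_strap (a point): Centre of the lip of the tin's rigid strap hook, at (40.5, 0, 85) mm in the tin's frame. The strap, 30 mm wide, 5 mm thick, runs back from the back face flush with the lid and turns down as a lip; lip's outer face at x = +43 mm (front face to lip: 67 mm), its bottom 33 mm below the lid, 14 mm gap between back face and lip.
- twin: A tin exactly like the hanging one, standing in the other bay of the rack, strap to the rear. Leave it.
- jar: Screw-lid glass jar with a paper label, 52 mm diameter, 95 mm high, about 0.25 kg, standing in one of the two bays. Origin: centre of its underside, z up.
- rack: Fixed plywood rack, two bays side by side. Base 110 mm deep (x), 164 wide (y), 15 thick; three upright walls 12 mm thick, 70 deep (x -35 to +35 mm), tops 125 mm over the bench; bays 64 mm wide, open at front, rear and top. Origin: centre of its underside; x points to its rear (away from the robot), y to its left.
- bay_left (a point): Centre of the floor of the rack's left bay (rack y = +38 mm), 15 mm over the bench; axes as the rack's.
- bay_right (a point): Centre of the floor of the rack's right bay (rack y = -38 mm), 15 mm over the bench; axes as the rack's.
- rail: Fixed wooden hanging rail, 300 mm long (y). Plank at x 0 to 12 mm, 110 to 170 mm over the bench; guard strip behind it at x 24 to 34 mm, top at 190 mm; a post at each end; foot plate 8 mm thick, x -28 to +62 mm. Origin: on the bench under the plank's front face, mid-length; x to its rear (away from the robot). Things hang on its -x side.
- cup: Short aluminium box, 50 x 60 mm and 45 mm high, hanging on the same rail by a like strap, 110 mm along from the tin. Origin: centre of its underside, about 130 mm over the bench. Leave it.
- mat: Fixed round cork mat, 140 mm diameter, 6 mm thick. Origin: centre of its underside, on the bench.
- brushes: Steel pot of brushes, 72 mm diameter, pot 100 mm and brushes 181 mm high. Origin: centre of underside. Leave it.
- bottle: Closed clear plastic bottle, 64 mm diameter, 150 mm high. Origin: centre of underside. Leave it.
Mind the look-alikes: they are no part of the job. What is shaped like the tin but red or turquoise is not meant.

How it is judged:
By the outcome, as a careful person would: the job done as asked, in the order asked, and still so for the second after the job is handed in, with the robot touching nothing.
It also fails if it takes over 72 s, if anything falls off the work surface, if the arm or the gripper's body presses on something with over 40 N, if the wrist force passes 120 N, or if a joint passes its speed limit or range.

## Working session

There is one attempt and no reset: what is moved stays moved. The work goes in short steps, each a Python script; the robot and the scene stay as the last script left them, time stands still between calls to the robot, and variables do not carry over. Pictures are saved under pics/ and viewed, at most 10 in all, crops included, and the job is handed in when it is done.

```bash
mkdir -p pics
cat > h.py <<'E'
import numpy as np, cv2
from bench import r, fingers, planner, telemetry, capture, close_job
def snap(name,fn=None):
    c=capture(name)
    if fn: cv2.imwrite('pics/'+fn,cv2.cvtColor(c['pixels'],cv2.COLOR_RGB2BGR))
    return c
def cloud(c):
    R=cv2.Rodrigues(np.array(c['rvec'],float))[0];t=np.array(c['tvec'],float).ravel();K=np.array(c['mtx'])
    v,u=np.mgrid[:384,:512];z=c['range_z'].astype(float)
    P=np.stack([(u-K[0,2])/K[0,0]*z,(v-K[1,2])/K[1,1]*z,z],-1)
    W=(P-t)@R; W[z==0]=np.nan
    return W
E
python3 - <<'E'
from h import *
for n in("side","top"):
    c=snap(n,n+'1.png'); R=cv2.Rodrigues(np.array(c['rvec'],float))[0]
    print(n,-R.T@np.array(c['tvec']).ravel(),R[2],np.array(c['mtx'])[0,0])
    np.savez(''+n+'1.npz',**c)
s=telemetry.read_state();print(s)
E
```

```text
side [-0.09935854 -0.67757431  0.75793196] [ 0.57527985  0.61360961 -0.54086629] 445.51816191837526
top [0.43076808 0.04773053 1.49843647] [ 9.47023295e-02 -1.68684740e-04 -9.95505620e-01] 433.9988205434927
{'clock': 0.1, 'joint_pos': array([ 1.20961771e+00,  2.77081576e-01, -2.77481859e-02,  1.26799965e+00,
       -1.26850145e-05,  1.46736567e+00]), 'qvel': array([ 0.00073348, -0.00356534,  0.00316551, -0.00038327,  0.00106327,
       -0.00049466]), 'joint_efforts': array([ 4.04324128e-04, -4.46706355e+01,  2.96129125e+01,  8.46521929e-03,
       -8.40394046e-05, -1.60866733e-05]), 'tcp_pos': array([0.1591107 , 0.60372233, 0.25225408]), 'ee_rot': array([-4.03690970e-01, -3.11508671e+00,  3.11191590e-03]), 'force': array([-0.72876623, -0.65479187,  0.7979575 ]), 'ft_torque': array([0.02084534, 0.0283286 , 0.01963808]), 'grip_force': 0.0, 'opening': 1.0001837072575555}
```

View pics/side1.png

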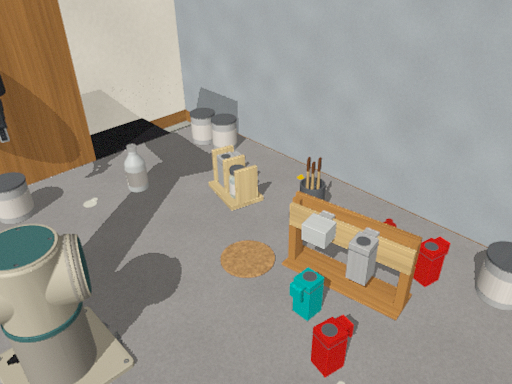

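View pics/top1.png

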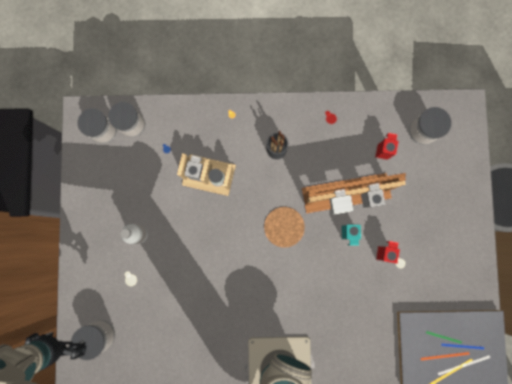

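The side view shows the rack at about (235,180), with the jar in its right bay and the twin in its left. The mat is at (247,258), and the rail has the cup at (320,230) and the steel tin at (363,257). In the top view the rack is at (207,174), the mat at (284,226), the cup at (342,203) and the tin at (376,196). The red and turquoise tins are decoys.

```bash
cat > m.py <<'E'
from h import *
def obj(W,box,zlo,zhi,dbg=''):
    u0,v0,u1,v1=box; p=W[v0:v1,u0:u1].reshape(-1,3); p=p[(p[:,2]>zlo)&(p[:,2]<zhi)]
    if len(p)<3: print(dbg,'none');return
    (cx,cy),(w,h),a=cv2.minAreaRect((p[:,:2]*1000).astype(np.float32))
    print(dbg,'n',len(p),'med',np.round(np.median(p,0),4),'rect c',round(cx,1),round(cy,1),'wh',round(w,1),round(h,1),'ang',round(a,2))
E
python3 - <<'E'
from m import *
t=dict(np.load('top1.npz'));s=dict(np.load('side1.npz'))
T=cloud(t);S=cloud(s)
for n,W,px in(('top',T,[(284,226),(260,290),(207,174),(193,168),(216,176),(376,198),(342,203),(355,190),(277,146),(131,234)]),('side',S,[(247,258),(236,185),(363,262),(364,240),(319,228),(310,300)])):
    for u,v in px: print(n,u,v,np.round(W[v,u],4))
obj(T,(170,145,245,200),.118,.135,'rack tops')
obj(T,(170,145,245,200),.009,.03,'rack base')
obj(T,(170,145,206,200),.107,.118,'twin')
obj(T,(206,145,245,200),.100,.117,'jar')
obj(T,(260,200,310,250),.004,.012,'mat')
obj(T,(362,180,390,212),.171,.182,'tin lid')
obj(T,(295,165,410,215),.185,.2,'guard')
obj(T,(295,165,410,215),.16,.182,'plank etc')
obj(T,(325,185,360,218),.165,.185,'cup')
def crop(c,b,k,fn):
    u0,v0,u1,v1=b;im=cv2.cvtColor(c['pixels'],cv2.COLOR_RGB2BGR)[v0:v1,u0:u1]
    return cv2.resize(im,None,fx=k,fy=k,interpolation=cv2.INTER_CUBIC)
a=crop(t,(170,145,270,205),4,'');b=crop(t,(300,160,400,220),4,'');c=crop(s,(200,135,300,215),4,'');d=crop(s,(280,185,380,265),4,'');
cv2.imwrite('pics/crops.png',np.vstack([np.hstack([a,b]),np.hstack([c,d])]))
E
```

```text
top 284 226 [ 0.4724 -0.0272  0.0036]
top 260 290 [ 0.2566  0.0589 -0.0017]
top 207 174 [0.6455 0.2266 0.0826]
top 193 168 [0.6616 0.2683 0.1104]
top 216 176 [0.6346 0.1943 0.1081]
top 376 198 [ 0.5482 -0.3015  0.1771]
top 342 203 [ 0.5348 -0.1976  0.1747]
top 355 190 [ 0.5745 -0.2396  0.1713]
top 277 146 [ 0.7519 -0.0088  0.0048]
top 131 234 [0.452  0.4618 0.1255]
side 247 258 [ 0.4697 -0.0286  0.0048]
side 236 185 [0.604  0.1614 0.0809]
side 363 262 [ 0.53   -0.3208  0.1387]
side 364 240 [ 0.5505 -0.3039  0.1752]
side 319 228 [ 0.5188 -0.2108  0.1728]
side 310 300 [ 0.4306 -0.2682  0.0623]
rack tops n 314 med [0.6556 0.2372 0.1244] rect c 653.3 231.5 wh 164.4 70.0 ang 75.58
rack base n 577 med [0.6255 0.2204 0.0153] rect c 679.8 243.2 wh 242.4 156.3 ang 75.69
twin n 242 med [0.6637 0.2679 0.1148] rect c 663.3 266.0 wh 85.4 71.8 ang 75.46
jar n 184 med [0.6374 0.1976 0.1099] rect c 641.9 189.3 wh 82.2 62.6 ang 70.33
mat n 1137 med [ 0.4713 -0.0278  0.0069] rect c 478.0 -29.3 wh 169.0 168.2 ang 89.05
tin lid n 292 med [ 0.5606 -0.3003  0.1748] rect c 563.3 -307.2 wh 73.9 81.8 ang 9.19
guard n 334 med [ 0.5954 -0.2441  0.19  ] rect c 595.1 -241.4 wh 12.8 299.7 ang 8.44
plank etc n 1114 med [ 0.5564 -0.2255  0.173 ] rect c 553.1 -248.2 wh 78.6 301.1 ang 8.32
cup n 506 med [ 0.5446 -0.1959  0.1735] rect c 546.5 -200.9 wh 81.9 107.3 ang 3.88
```

View pics/crops.png

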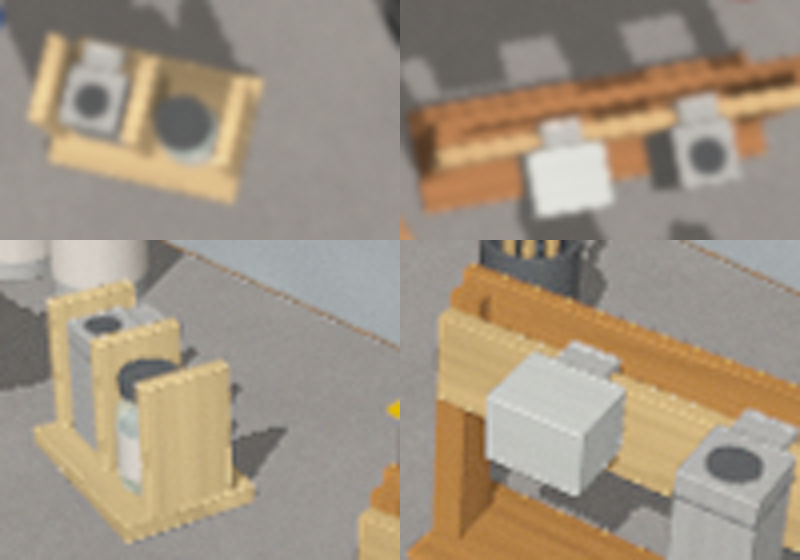

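The depth points agree with the given sizes: the rack measures 164x70 with tops at 124 mm, and the guard is 300 mm long at z=190. Next I refine the jar, tin and mat with colour masks.

```bash
cat >> m.py <<'E'
def sel(c,W,box,zlo,zhi,f):
    u0,v0,u1,v1=box; hsv=cv2.cvtColor(c['pixels'],cv2.COLOR_RGB2HSV)[v0:v1,u0:u1].astype(int)
    w=W[v0:v1,u0:u1]; m=(w[...,2]>zlo)&(w[...,2]<zhi)&f(hsv[...,0],hsv[...,1],hsv[...,2])
    m=cv2.morphologyEx(m.astype(np.uint8),cv2.MORPH_OPEN,np.ones((2,2)))
    n,l,st,_=cv2.connectedComponentsWithStats(m)
    if n<2: return np.zeros((0,3))
    return w[l==1+np.argmax(st[1:,4])]
def infr(p,o,yaw):
    c,s=np.cos(yaw),np.sin(yaw); d=p[:,:2]-o; return np.stack([d[:,0]*c+d[:,1]*s,-d[:,0]*s+d[:,1]*c],1)
def rep(n,p):
    if len(p)<5: print(n,'few');return
    (a,b),wh,an=cv2.minAreaRect((p[:,:2]*1000).astype(np.float32))
    ci,ra=cv2.minEnclosingCircle((p[:,:2]*1000).astype(np.float32))
    print(n,len(p),'mean',np.round(p.mean(0),4),'rect',np.round([a,b,*wh,an],1),'circ',np.round([*ci,ra],1))
RO,RY=np.array([.6533,.2315]),np.radians(-14.42); LO,LY=np.array([.5664,-.2457]),np.radians(8.4)
E
python3 - <<'E'
from m import *
t=dict(np.load('top1.npz'));s=dict(np.load('side1.npz'))
T=cloud(t);S=cloud(s)
low=lambda h,a,v:(a<45)
dark=lambda h,a,v:(v<110)&(a<110)
cork=lambda h,a,v:(a>80)
for n,c,W,b in(('T',t,T,((362,180,390,212),(206,155,232,200),(260,200,310,250),(170,145,245,200))),('S',s,S,((340,225,390,290),(225,155,262,215),(215,235,280,280),(200,135,270,215)))):
    p=sel(c,W,b[0],.169,.181,low);rep(n+' tin top',p)
    q=infr(p,LO,LY)
    bx=q[q[:,0]<-.004] ; print('  box rail x',np.percentile(bx[:,0],[1,99]),'y',np.percentile(bx[:,1],[1,99]),'strap y',np.percentile(q[q[:,0]>.0][:,1],[1,99]),'maxx',q[:,0].max())
    p=sel(c,W,b[1],.104,.115,dark);rep(n+' jar',p); print('  rack',infr(p,RO,RY).mean(0))
    rep(n+' mat',sel(c,W,b[2],.0,.012,cork))
    rep(n+' racktops',sel(c,W,b[3],.119,.132,cork))
E
```

```text
T tin top 268 mean [nan nan nan] rect [ 561.1 -327.4   63.4   93.7   10.5] circ [ 551.9 -328.5   51. ]
  box rail x [-0.04914117 -0.00490195] y [-0.12679219 -0.03312453] strap y [-0.07137428 -0.04203043] maxx nan
T jar 103 mean [nan nan nan] rect [nan nan  0.  0.  0.] circ [635.6 195.2  20.6]
  rack [nan nan]
T mat 1168 mean [nan nan nan] rect [nan nan  0.  0.  0.] circ [466.6 -29.8  69.6]
T racktops 77 mean [0.6698 0.3016 0.1195] rect [670.1 302.9   9.6  67.1  75.9] circ [669.9 302.   33.6]
S tin top 452 mean [nan nan nan] rect [ 559.7 -303.8   68.2   44.5   10.6] circ [ 559.4 -303.2   37.3]
  box rail x [-0.04834738 -0.00451255] y [-0.07827618 -0.03672261] strap y [-0.07695605 -0.04300949] maxx nan
S jar 55 mean [0.6356 0.1964 0.1089] rect [637.8 197.5  26.8  40.   74.6] circ [636.4 192.8  20. ]
  rack [-0.00840478 -0.03842911]
S mat 1592 mean [nan nan nan] rect [482.6 -32.3 118.2 120.2  42. ] circ [471.4 -32.   70.5]
S racktops 74 mean [0.6359 0.1505 0.1206] rect [637.5 152.8  14.   71.4  77.5] circ [637.1 150.6  35.7]
```

```bash
sed -i '/MORPH_OPEN/d; s/n,l,st,_=cv2.connectedComponentsWithStats(m)/n,l,st,_=cv2.connectedComponentsWithStats(m.astype(np.uint8),connectivity=4)/' m.py
python3 - <<'E'
from m import *
t=dict(np.load('top1.npz'));s=dict(np.load('side1.npz'))
T=cloud(t);S=cloud(s)
low=lambda h,a,v:(a<45)
dark=lambda h,a,v:(v<110)&(a<110)
cork=lambda h,a,v:(a>80)
for n,c,W,b in(('T',t,T,((362,180,390,212),(206,155,232,200),(260,200,310,250),(170,145,245,200))),('S',s,S,((340,225,390,290),(225,155,262,215),(215,235,280,280),(200,135,270,215)))):
    p=sel(c,W,b[0],.169,.181,low);rep(n+' tin top',p)
    q=infr(p,LO,LY)
    bx=q[q[:,0]<-.004] ; print('  box rail x',np.percentile(bx[:,0],[1,99]),'y',np.percentile(bx[:,1],[1,99]),'strap y',np.percentile(q[q[:,0]>.0][:,1],[1,99]),'maxx',q[:,0].max())
    p=sel(c,W,b[1],.104,.115,dark);rep(n+' jar',p); print('  rack',infr(p,RO,RY).mean(0))
    rep(n+' mat',sel(c,W,b[2],.003,.012,cork))
    rep(n+' turq',sel(c,W,((335,215,370,250) if n=='T' else (285,265,330,322)),.09,.11,lambda h,a,v:a>60))
    p=W[b[3][1]:b[3][3],b[3][0]:b[3][2]].reshape(-1,3);p=p[(p[:,2]>.121)&(p[:,2]<.13)];rep(n+' racktops',p)
    x=slice(295,410) if n=='T' else slice(280,425)
    p=W[165 if n=='T' else 190:215 if n=='T' else 260,x].reshape(-1,3);p=p[(p[:,2]>.187)&(p[:,2]<.195)];rep(n+' guard',p)
E
```

```text
T tin top 275 mean [ 0.5552 -0.3004  0.1747] rect [ 558.2 -300.1   66.4   46.1    8.4] circ [ 556.3 -300.7   35.9]
  box rail x [-0.04859201 -0.00434111] y [-0.07500617 -0.0303913 ] strap y [-0.06713115 -0.03787639] maxx 0.01712900031845905
T jar 114 mean [0.6369 0.1976 0.1098] rect [635.7 197.2  36.3  39.3   0.8] circ [637.8 197.5  22.1]
  rack [-0.00748247 -0.03693272]
T mat 1038 mean [ 0.47   -0.0274  0.0069] rect [470.9 -25.4 134.1 133.8  88.5] circ [469.5 -26.   69.6]
T turq 235 mean [ 0.4382 -0.2433  0.1004] rect [ 437.3 -243.8   46.7   64.5   88.3] circ [ 440.2 -244.6   37. ]
T racktops 229 mean [0.6539 0.2317 0.125 ] rect [653.3 231.5 164.5  69.8  75.6] circ [652.2 230.9  87.9]
T guard 282 mean [ 0.595  -0.2425  0.1904] rect [ 594.8 -241.4   10.7  299.7    9.1] circ [ 596.8 -241.1  149.8]
S tin top 458 mean [ 0.5552 -0.3041  0.1736] rect [ 560.  -303.1   69.1   47.     8.9] circ [ 558.2 -303.3   37.8]
  box rail x [-0.04862557 -0.00474474] y [-0.07800719 -0.03322034] strap y [-0.06921956 -0.0388974 ] maxx 0.019870668266091074
S jar 56 mean [0.6376 0.2025 0.1091] rect [640.  205.2  29.2  45.4  83.8] circ [639.2 197.5  22.7]
  rack [-0.0079447  -0.03199797]
S mat 1501 mean [ 0.4686 -0.031   0.0055] rect [470.6 -30.2 139.6 135.5  49.8] circ [470.6 -28.6  71. ]
S turq 446 mean [ 0.4359 -0.2497  0.0983] rect [ 439.4 -246.2   47.    68.    88.8] circ [ 441.5 -246.    38.5]
S racktops 189 mean [0.6539 0.2235 0.1238] rect [655.8 228.7 171.8  70.8  75.9] circ [651.4 228.7  88.6]
S guard 468 mean [ 0.5977 -0.2548  0.1892] rect [ 596.7 -243.3   14.7  300.1    9.2] circ [ 599.7 -242.8  150.1]
```

```bash
cat >> h.py <<'E'
from scipy.spatial.transform import Rotation as Ro
def ori(ang):
    """tool down, closing line (tool y) at angle ang(deg) from world x; half turn chosen nearest present joints"""
    q0=telemetry.read_state(); p=q0['tcp_pos']; best=None
    for a in(ang,ang+180):
        a=np.radians(a); y=np.array([np.cos(a),np.sin(a),0]); z=np.array([0,0,-1.]); x=np.cross(y,z)
        rv=Ro.from_matrix(np.stack([x,y,z],1)).as_rotvec()
        j=planner.inverse_kinematics(p,rv)
        if j is not None:
            d=abs(j[5]-0*q0['joint_pos'][5])
            if best is None or d<best[0]: best=(d,rv)
    return best[1]
def st(m=''):
    s=telemetry.read_state(); print(m,'t',round(s['clock'],2),'tcp',np.round(s['tcp_pos'],4),'F',np.round(s['force'],1),'op',round(s['opening'],3),'grip',round(s['grip_force'],1),'q6',round(s['joint_pos'][5],2)); return s
def lower(p,zend,step=.002,fz=6):
    """lower in small steps until the upward force rises by fz"""
    f0=telemetry.read_state()['force'][2]; z=p[2]
    while z>zend:
        z=max(z-step,zend); r.move_straight([p[0],p[1],z],rate=.03)
        if telemetry.read_state()['force'][2]-f0>fz: break
    return z
E
python3 - <<'E'
from h import *
o=ori(-14.3); J=[.637,.198]
r.move_pose([*J,.26],o); st('above')
r.move_straight([*J,.15],rate=.2);r.move_straight([*J,.088],rate=.1); st('at')
fingers.move_gripper(0.0,40); st('closed')
r.move_straight([*J,.092],rate=.05); st('up'); snap('side','s2.png')
r.move_straight([*J,.24],rate=.2); s=st('up2')
E
```

```text
above t 2.34 tcp [0.6367 0.1986 0.26  ] F [-0.2  0.4 -0.4] op 0.996 grip 0.0 q6 -1.12
at t 3.81 tcp [0.6375 0.1981 0.0885] F [-0.5  0.9  0.5] op 0.999 grip 0.0 q6 -1.12
closed t 4.23 tcp [0.638  0.1982 0.0894] F [-0.5 -0.3  6.2] op 0.58 grip 41.1 q6 -1.12
up t 4.48 tcp [0.6361 0.1979 0.0912] F [ 0.6  0.4 -3.8] op 0.582 grip 41.9 q6 -1.12
up2 t 5.42 tcp [0.636  0.1978 0.2383] F [-0.1  0.8 -4.2] op 0.582 grip 42.0 q6 -1.12
```

View pics/s2.png

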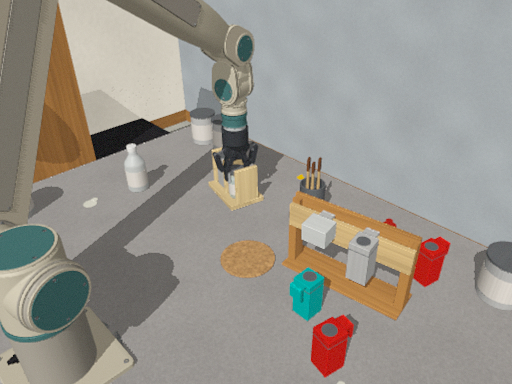

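The gripper holds the jar in the right bay at about (235,170), and the load reads about 3–4 N. Next I stand it on the mat.

Run:
```python
from h import *
o=telemetry.read_state()['ee_rot']; M=[.470,-.028]
r.move_straight([*M,.20],rate=.25); st()
r.move_straight([*M,.088],rate=.15); st()
z=lower([*M,.088],.077,fz=3); st('down %.4f'%z)
fingers.move_gripper(1.0); st('open')
r.move_straight([*M,.20],rate=.2); st()
r.move_straight([.44,.17,.25],rate=.3)
t=snap('top','t3.png'); snap('side','s3.png'); np.savez('top3.npz',**t)
from m import *
W=cloud(t); rep('jar',sel(t,W,(255,195,315,255),.095,.11,lambda h,a,v:(v<110)&(a<110)))
```

```text
t 6.71 tcp [ 0.4708 -0.0276  0.2002] F [ 0.  -0.3 -2.3] op 0.583 grip 42.0 q6 -1.52
 t 7.61 tcp [ 0.471  -0.028   0.0888] F [ 0.7 -0.3 -2.3] op 0.583 grip 42.0 q6 -1.52
down 0.0800 t 8.61 tcp [ 0.4704 -0.0281  0.0804] F [-0.3  0.1  1.4] op 0.581 grip 42.4 q6 -1.52
open t 9.06 tcp [ 0.47  -0.028  0.08 ] F [0.3 1.5 1.3] op 0.998 grip 0.0 q6 -1.52
 t 9.81 tcp [ 0.4693 -0.0279  0.1991] F [-0.3  0.7 -0.6] op 1.001 grip 0.0 q6 -1.52
jar 122 mean [ 0.472  -0.0276  0.1023] rect [471.2 -27.2  40.7  36.5  43.2] circ [472.  -27.4  20.8]
```

View pics/s3.png

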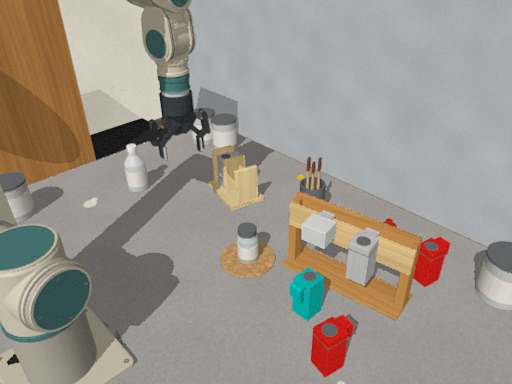

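The jar stands upright on the mat, base at about (247,262) with its lid at z=0.102, and the right bay is empty. Next is the tin.

Run:
```python
from h import *
o=ori(98.7); a=np.radians(8.7); u=np.array([np.cos(a),np.sin(a)]); G=np.array([.5496,-.3026])-.002*u
r.move_pose([*(G-.03*u),.30],o); st('above')
r.move_straight([*G,.22],rate=.2); r.move_straight([*G,.148],rate=.1); st('at')
fingers.move_gripper(0.0,50); st('closed')
r.move_straight([*G,.168],rate=.06); st('lift')
r.move_straight([*G,.200],rate=.1); st('lift2'); snap('side','s4.png')
```

```text
above t 12.53 tcp [ 0.5181 -0.3064  0.2999] F [-0.2  0.2  1. ] op 1.0 grip 0.0 q6 -0.79
at t 13.97 tcp [ 0.5481 -0.3033  0.1488] F [ 0.4 -0.5  0.2] op 1.0 grip 0.0 q6 -0.76
closed t 14.41 tcp [ 0.5478 -0.3028  0.1489] F [-1.6  1.5  6.5] op 0.535 grip 51.0 q6 -0.76
lift t 14.89 tcp [ 0.5473 -0.3032  0.1682] F [-0.3 -0.4 -1.9] op 0.535 grip 51.9 q6 -0.76
lift2 t 15.36 tcp [ 0.547  -0.3032  0.2002] F [-2.6 -1.2 -1.3] op 0.538 grip 52.1 q6 -0.76
```

View pics/s4.png

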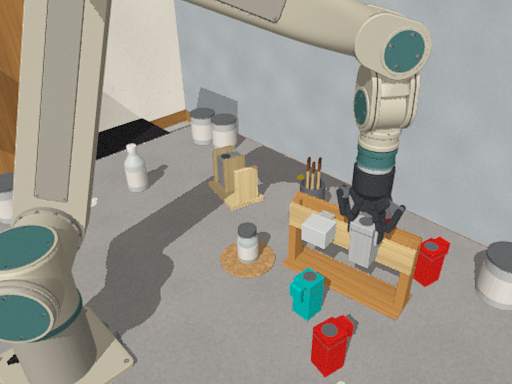

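Run:
```python
from m import *
s=snap('side');W=cloud(s)
for v,u in((217,366),(213,366),(225,362),(240,360),(255,356),(265,355)): print(u,v,np.round(W[v,u],4),s['pixels'][v,u])
st()
```

```text
366 217 [ 0.5575 -0.2967  0.2264] [126 127 128]
366 213 [ 0.5739 -0.2859  0.2226] [105 103 102]
362 225 [ 0.5322 -0.3052  0.2242] [168 166 164]
360 240 [ 0.5288 -0.3074  0.1895] [182 181 178]
356 255 [ 0.5286 -0.3032  0.1476] [179 179 175]
355 265 [ 0.6488 -0.2326 -0.0013] [104 103  98]
 t 15.46 tcp [ 0.547  -0.3031  0.1995] F [-2.1 -0.5 -0.9] op 0.533 grip 52.1 q6 -0.76
```

Run:
```python
from h import *
s=telemetry.read_state(); a=np.radians(8.7); u=np.array([np.cos(a),np.sin(a)]); G=s['tcp_pos'][:2]
r.move_straight([*G,.215],rate=.15)
r.move_straight([*(G-.10*u),.24],rate=.2); st('off')
o2=(Ro.from_euler('z',-23,degrees=True)*Ro.from_rotvec(s['ee_rot'])).as_rotvec()
B=[.44,.17]
r.move_straight([*B,.24],o2,rate=.25); st('over')
r.move_straight([*B,.082],rate=.15); st()
z=lower([*B,.082],.070,fz=3); st('down %.4f'%z)
```

```text
off t 16.38 tcp [ 0.4491 -0.3184  0.24  ] F [ 0.5 -0.4 -2.5] op 0.531 grip 52.1 q6 -0.89
over t 18.48 tcp [0.4399 0.1695 0.24  ] F [ 0.1  1.  -2.5] op 0.528 grip 52.2 q6 0.48
 t 19.68 tcp [0.4409 0.1701 0.0828] F [ 0.2  0.  -2.6] op 0.535 grip 52.1 q6 0.48
down 0.0740 t 20.68 tcp [0.4407 0.1698 0.0752] F [-1.2 -1.4  6.6] op 0.537 grip 52.2 q6 0.48
```

Run:
```python
from m import *
fingers.move_gripper(1.0); st('open')
p=telemetry.read_state()['tcp_pos']
r.move_straight([p[0],p[1],.20],rate=.2)
r.move_straight([.36,.36,.25],rate=.3)
t=snap('top','t5.png');s=snap('side','s5.png')
low=lambda h,a,v:(a<45)
def lm(c,n):
    W=cloud(c); w=W[...,:]; m=(w[...,2]>.094)&(w[...,2]<.107)&(abs(w[...,0]-.45)<.08)&(abs(w[...,1]-.17)<.08)
    rep(n,w[m])
    g=(abs(w[...,0]-.45)<.08)&(abs(w[...,1]-.17)<.08)&(w[...,2]>.11); print(g.sum())
lm(t,'T');lm(s,'S')
a=t['pixels'][180:300,170:290];b=s['pixels'][180:300,150:270]
im=cv2.resize(np.hstack([a,b]),None,fx=3,fy=3,interpolation=cv2.INTER_CUBIC)
cv2.imwrite('pics/c5.png',im[...,::-1])
```

```text
open t 21.15 tcp [0.44   0.17   0.0739] F [ 0.  -0.4 -0. ] op 1.0 grip 0.0 q6 0.48
T 265 mean [0.4509 0.1662 0.1007] rect [453.4 165.6  46.1  66.6  77.8] circ [452.1 165.5  36.6]
0
S 259 mean [0.452  0.1607 0.0991] rect [455.8 163.7  51.6  67.7  77.3] circ [454.  161.8  37.2]
0
```

View pics/c5.png

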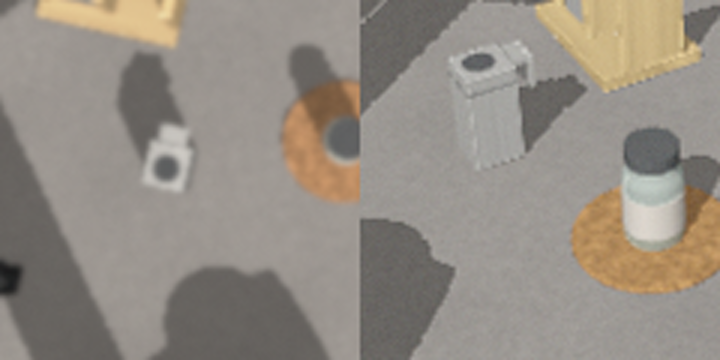

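The tin stands upright at top-image (225,235), lid at z=0.10, strap to the rear, yaw about -12.5°. I regrip it by the front face and the strap.

Run:
```python
from m import *
o=ori(-12.5); P=[.4540,.1657]
r.move_pose([*P,.20],o); r.move_straight([*P,.13],rate=.15); r.move_straight([*P,.084],rate=.06); st('at')
fingers.move_gripper(0.0,40); st('closed')
r.move_straight([*P,.09],rate=.04); st('up')
r.move_straight([*P,.25],rate=.2); st('up2')
o2=(Ro.from_euler('z',-1.8,degrees=True)*Ro.from_rotvec(o)).as_rotvec()
T=[.6538,.1914]
r.move_straight([*T,.25],o2,rate=.15); st('over')
t=snap('top');s=snap('side','s6.png');
for n,c in(('T',t),('S',s)):
    w=cloud(c);d=infr(w[...,:2].reshape(-1,2),np.array([.6540,.2305]),np.radians(-14.3)).reshape(384,512,2)
    m=(w[...,2]>.135)&(w[...,2]<.245)&(abs(d[...,0])<.1)&(abs(d[...,1])<.12)
    for lo in(.16,.18,.2,.22,.24):
        k=m&(w[...,2]>lo)&(w[...,2]<lo+.02)
        if k.sum()>4: print(n,lo,k.sum(),'x',np.round(np.percentile(d[k][:,0],[1,99]),4),'y',np.round(np.percentile(d[k][:,1],[1,99]),4))
c=cv2.resize(s['pixels'][110:230,170:290],None,fx=4,fy=4,interpolation=cv2.INTER_CUBIC);cv2.imwrite('pics/c6.png',c[...,::-1])
```

```text
at t 26.2 tcp [0.4543 0.1658 0.0842] F [ 0.3 -0.3 -0.3] op 0.998 grip 0.0 q6 -1.14
closed t 26.51 tcp [0.4548 0.1658 0.0848] F [-0.1 -0.7  3.5] op 0.779 grip 44.9 q6 -1.14
up t 26.81 tcp [0.4536 0.1656 0.0898] F [ 0.  -0.3 -3.1] op 0.775 grip 45.2 q6 -1.14
up2 t 27.76 tcp [0.4529 0.1655 0.2485] F [-1.4  0.7 -4.4] op 0.78 grip 45.2 q6 -1.14
over t 29.25 tcp [0.6531 0.1914 0.2499] F [ 0.8  0.2 -2.4] op 0.779 grip 45.2 q6 -1.13
T 0.18 8 x [-0.0002  0.0173] y [-0.0618 -0.0609]
T 0.2 6 x [-0.0011  0.0181] y [-0.0622 -0.0608]
T 0.22 7 x [0.0031 0.0191] y [-0.0618 -0.0606]
S 0.16 97 x [-0.0238  0.0243] y [-0.0653 -0.0194]
S 0.18 138 x [-0.0246  0.0241] y [-0.0666 -0.0192]
S 0.2 137 x [-0.0251  0.0224] y [-0.0663 -0.0187]
S 0.22 146 x [-0.0296  0.0428] y [-0.0653 -0.0198]
S 0.24 50 x [-0.0357  0.05  ] y [-0.0659 -0.0367]
```

View pics/c6.png

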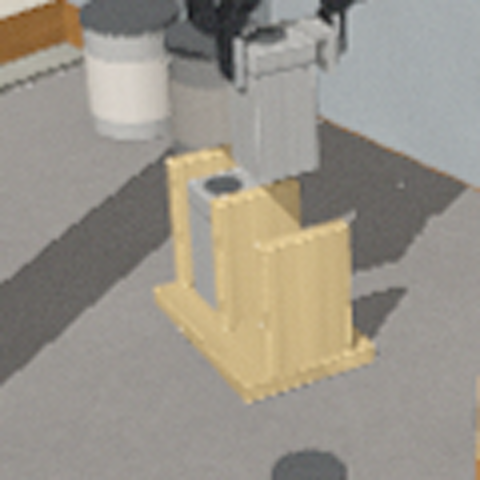

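The tin is held upright above the right bay at about (240,140). It sits about 2 mm to the right of the bay centre, so I correct for that and lower it.

Run:
```python
from m import *
T=[.6538+.0005,.1914+.0018]
r.move_straight([*T,.24],rate=.1); r.move_straight([*T,.106],rate=.08); st('in')
z=lower([*T,.106],.095,step=.001,fz=3); st('down %.4f'%z)
s=snap('side','s7.png')
c=cv2.resize(s['pixels'][110:230,170:290],None,fx=4,fy=4,interpolation=cv2.INTER_CUBIC);cv2.imwrite('pics/c7.png',c[...,::-1])
```

```text
in t 31.43 tcp [0.6548 0.1933 0.1067] F [-1.1  0.1 -3. ] op 0.776 grip 45.4 q6 -1.13
down 0.0990 t 33.17 tcp [0.6544 0.1932 0.0998] F [-1.6 -0.5  3.1] op 0.78 grip 45.8 q6 -1.13
```

View pics/c7.png

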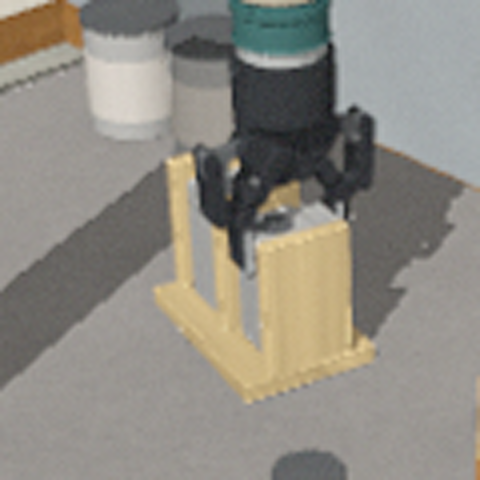

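The tin is in the right bay, and contact came at the expected height (15 mm). I release it, retreat and check.

Run:
```python
from m import *
fingers.move_gripper(1.0); st('open')
p=telemetry.read_state()['tcp_pos']
r.move_straight([p[0],p[1],.16],rate=.1); r.move_straight([p[0],p[1],.26],rate=.2); r.move_straight([.40,.36,.30],rate=.3); r.sleep(.3); st()
t=snap('top');s=snap('side')
for n,c,ro in(('T',t,[.6533,.2315]),('S',s,[.6548,.2287])):
    w=cloud(c);d=infr(w[...,:2].reshape(-1,2),np.array(ro),np.radians(-14.3)).reshape(384,512,2)
    for k,yc in(('tin',-.038),('twin',.038)):
        m=(w[...,2]>.109)&(w[...,2]<.1195)&(abs(d[...,0])<.06)&(abs(d[...,1]-yc)<.031)
        print(n,k,m.sum(),'z',np.round(np.percentile(w[m][:,2],[5,50,95]),4),'x',np.round(np.percentile(d[m][:,0],[1,99]),4),'y',np.round(np.percentile(d[m][:,1],[1,99]),4))
a=cv2.resize(t['pixels'][140:260,160:310],None,fx=2.66,fy=2.66,interpolation=cv2.INTER_CUBIC)
b=cv2.resize(s['pixels'][130:290,190:390],(a.shape[1],a.shape[0]),interpolation=cv2.INTER_CUBIC)
cv2.imwrite('pics/c8.png',np.hstack([a,b])[...,::-1])
```

```text
open t 33.56 tcp [0.6546 0.1933 0.099 ] F [ 0.3  0.9 -0.8] op 0.999 grip 0.0 q6 -1.13
 t 36.44 tcp [0.4007 0.3595 0.2997] F [-0.2  0.1 -0.3] op 0.999 grip 0.0 q6 -0.71
T tin 244 z [0.1107 0.1149 0.1186] x [-0.0241  0.0412] y [-0.0599 -0.0145]
T twin 245 z [0.1108 0.1149 0.1185] x [-0.0297  0.0364] y [0.015  0.0595]
S tin 160 z [0.1119 0.1145 0.1167] x [-0.0277  0.0419] y [-0.0541 -0.0074]
S twin 135 z [0.1112 0.1144 0.1168] x [-0.029   0.0381] y [0.0201 0.0687]
```

View pics/c8.png

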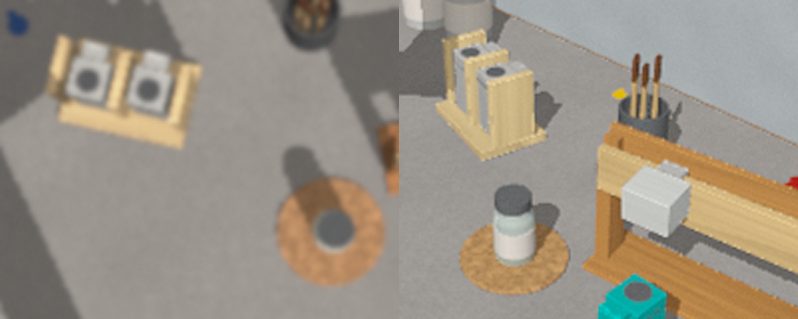

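The tin (150,85) stands flat in the right bay like its twin, with its lid at z=0.115. The jar is upright on the mat (333,230), and everything else in view is in place.

```bash
python3 -c "
from bench import close_job
print(close_job())"
```

```text
the job is handed in; nothing more can be done
None
```

The job is handed in after about 36 s of robot time: the jar stands upright on the cork mat and the tin stands flat in the right bay with its strap to the rear, with nothing else seen disturbed.

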